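Latch the door of the dryer lint box

ROBOT

A 6-joint arm with a two-finger parallel gripper is mounted at the origin on the work surface. World frame = base frame: x ahead of the robot, y to its left, z up, the work surface at z = 0. Lengths are in m, angles in rad, forces in N, time in s.
With the tool pointing down it reaches from about 0.25 to 0.725 m from the base axis. Payload 4 kg.
Tool frame: the origin (TCP) lies midway between the tips of the shut fingers; the grasp point (between the pads) lies 19 mm behind it; z points along the fingers, y is the line along which they close (so a half turn about z gives the same grasp; the last joint's range is limited). The gripper opens to 85 mm and grips with 20 to 120 N. Pads are 22 mm wide; open, the fingers measure 114 mm over their backs; the gripper's body (76 mm by 85 mm) begins 54 mm behind the grasp point. The pads swing forward as they close: fully open they stand 13 mm farther back than shut.
Start: joints at [0, 0.241, 0.005, 1.335, 0, 1.571], TCP at [0.5, -0, 0.231] pointing down, gripper open.
Joint ranges: [-2.72, 2.72], [-1.05, 1.87], [-1.09, 1.28], [-1.99, 2.15], [-1.42, 1.44], [-3.14, 3.14]. Speed limits (rad/s): [2.79, 2.79, 3.14, 3.14, 3.14, 3.14].

INTERFACE

Orientations are given as a unit quaternion [x, y, z, w].
In Python, from workcell import get_obs, camera, job_done, silhouettes gives the robot as it stands. The module is installed in compiled form; this text tells all that it offers.
- The arm moves only by the tool drive_tool, never from a script. Its argument "increments" is a list of rows, each a list of 3 entries, a list of its own where there are three numbers: the shift along the world's x, y, z in mm, then the turn, a rotation vector about the world's x, y, z in degrees, then the opening, from 0 (shut) to 1 (fully open). A call has 1 to 8 rows; each row shifts and turns the commanded pose from where the row before left it; what a row does not reach is not made up. A row lasts 1/12 s, in which the tool goes at most 41.7 mm and 7.16 degrees, less where a joint would pass 70% of its speed; a pose out of reach is approached as far as the arm can. A call is refused whole if a number of a shift passes 41.7 or a number of a turn 7.16, either way. A call with a gripper value outside its range is refused whole. The fingers move at their own pace and stop on an object; the grip force is fixed at half the most. Time passes only in rows, so rows that do not move let the fingers close. It gives the time, the measured TCP pose, the force, the opening and the grip force at its end, in the units of the state.
- get_obs(): the state, without advancing time (a new reading comes with each control period).
- camera(name): name is "scene" or "side" or "wrist"; returns a dict with "image" (420x560x3 uint8, red, green, blue), "K" (3x3 intrinsics, pixels), "view" (4x4, takes a point from world to camera coordinates). Camera axes: x right, y down, z forward; pixel columns grow to the right and rows downward; lengths in m; the calibration is good to about 2 mm. A picture is of the moment at which its call begins. There is no depth.
- job_done(): hands the job in; it is judged then, once.
Trained networks look in a picture, given as the dict that the camera call returned (one of the last four; its "shot" number tells which), for a name from the list of things; names that differ only in an ending like _2 or _b are one class to them, and where a whole thing is asked for, a point or a joint stands for the part that bears it (a point fixed in the world has none). Each returns a list of dicts, best first, with "conf" (0 to 1); they miss things now and then, are a little off and sometimes report something else, mostly with a low value. They report only what shows in the picture. A call takes as long as a camera call.
- silhouettes(query, picture): "region" (420x560 bool, what is visible of it) and "bbox" ([left, top, right, bottom] in pixels, round what is visible of it).
The state is a dict: "clock": time; "joint_pos": joint angles; "joint_vel": joint speeds; "tau": joint torques, N m; "eef_pos": TCP position; "tool_rot": TCP orientation; "ft_force": force on the tool from outside, world axes, zero at the start; "ft_torque": the same for the moment, N m; "grip_width": finger opening in m; "grasp_force": force on a finger pad.
Only numpy, scipy, OpenCV 4.12 (cv2) and the standard library are available. Lean on these libraries where they do the work, as an engineer would, in place of code of your own. Each camera call takes 0.05 s, during which the arm holds its last target. There are 200 camera calls.

TASK

The dryer lint box has been cleaned; now fasten its door with the draw latch. Lift the brass claw forward over the dark keeper, feel gently for the keeper's slot, press the claw down into it and draw it back until it bears; then swing the red lever over and down until it is fully home and the door is drawn onto its seal. Do not force the claw on the keeper or press hard on the lever, let go at the end, and leave the other things alone.

Things in the scene. Friction and masses are not known exactly. Their poses are not given: they have to be found in the camera images.
- lint_box: Galvanised dryer lint box, fixed to the bench: 220 x 220 mm, 140 mm high, a 102 mm duct collar on each side, a door on its +x end, a draw latch in the middle of its flat top. Origin on the bench straight below the latch's lever pin; x points level from the pin to the door and keeper, z up. The body spans x -140 to 80 mm. Lever pin: along y, 157 mm up, between ears 29 mm apart, 23 mm tall.
- lever (a joint): Lever angle, rad: 0 closed (lying back level along the box's -x, on its stop), 1.57 upright, 1.83 open stop. Its pivot is stiff: it stays where left. At the start it stands at 0.3 to 0.6. With the claw in the slot the latch goes tight at 0.7 to 1.5, then resists being swung down (up to 12 N at the red grip) and goes over centre at about 0.15; press it down onto the stop.
- lever_grip: Red grip of the lever, 64 mm long, 18 mm wide (along y), 7 mm thick, in line with the lever pin. Origin in its mid-plane, 43 mm from the pin; its -x points along the lever to the tip, which ends 82 mm from the pin and turns up a little; its z is the normal of the face that is up when closed and looks to the door when upright: push there.
- bail: Brass-coloured bail, 24 mm wide. Origin at its pin on the lever, 18 mm from the lever pin towards the lever's tip; x along the bail to the claw; turns about y, stiffly: it stays where it is left, at the start with the claw raised. Two arms, a solid block (x 45 to 85 mm), then on an adjusting thread the claw: a plate 20 mm wide with a 4 mm thick lip reaching 12 mm below the bail's mid-plane.
- claw_grip (a point): Middle of the bail's solid block (40 x 24 x 7 mm), 65 mm from the bail's pin: pinch it there across its 24 mm width from above; nothing stands beside it. The claw lip's inner face is 45 mm farther along the bail, but the thread is set anew each time, up to 4.5 mm more or less: find the slot by feel. Bring the block forward by its grip and the lever rises with it.
- keeper: Dark steel slotted keeper, 22 mm wide, on the door's top edge. Origin mid-slot, 141 mm above the bench; axes lean with the door. Box side: a lip 15 mm tall, 4 mm thick, leaning 10 deg outward; outside: a lip 12 mm tall; slot about 6 mm wide. With the lip down in the slot, bearing on the tall lip, the block's middle is 19 to 22 mm above the origin, with it riding on the tall lip 24 to 29 mm.
- door (a joint): Angle of the bottom-hinged door, rad: 0.095 = standing loose on its springy seal, the keeper 14 mm out; 0.005 to 0.07 with the latch closed. The seal gives about 4 N per mm at the keeper.
- tin: Small round tin, 44 mm across, 40 mm tall, standing on the back end of the box's top; origin under its middle. Leave alone.
- lint_screen: Spare lint screen, aluminium frame 200 x 152 x 14 mm lying on the bench; origin under its middle. Leave alone.
- screwdriver: Screwdriver lying on the bench. Leave alone.
- brush: Hand brush lying on the bench. Leave alone.
- detergent: Orange detergent bottle, 84 mm across, 210 mm tall, origin under its middle. Leave alone.
- tape_roll: Roll of foil tape, 110 mm across, 48 mm tall, lying flat. Leave alone.
- token_cup: Blue cup, 70 mm across, 70 mm tall. Leave alone.

How it is judged:
By the outcome, as a careful person would: the job done as asked, in the order asked, and still so for the second after the job is handed in, with the robot touching nothing.
It also fails if it takes over 72 s, if anything falls off the work surface, if the arm or the gripper's body presses on something with over 40 N, if the wrist force passes 120 N, or if a joint passes its speed limit or range.

## Working session

There is one attempt and no reset: what is moved stays moved. The work goes in short steps, Python scripts to look and compute and a tool call to move; the robot and the scene stay as the last step left them, time stands still between calls to the robot, and variables do not carry over. Pictures are saved under pics/ and viewed, at most 13 in all, crops included, and the job is handed in when it is done.

Besides the shell and the picture viewer there is one more tool, called after "Call:" as name([rows], argument=value, ...), one row to a line, values as JSON. drive_tool: Moves the arm, as the interface text tells. Its arguments: {"type":"object","properties":{"increments":{"type":"array"}},"required":["increments"]}

```bash
mkdir -p pics; cat > h.py <<'E'
import numpy as np, cv2
from workcell import get_obs, camera, job_done, silhouettes
def P(c): return np.array(c["K"])@np.array(c["view"])[:3]
def tri(obs):
    A=[]
    for c,(u,v) in obs:
        p=P(c); A+= [u*p[2]-p[0], v*p[2]-p[1]]
    x=np.linalg.svd(np.array(A))[2][-1]; return x[:3]/x[3]
def proj(c,X):
    q=P(c)@np.append(X,1); return q[:2]/q[2]
def cen(n,c):
    r=silhouettes(n,c)
    if not r: return None
    v,u=np.nonzero(r[0]["region"]); return (round(r[0]["conf"],2),r[0]["bbox"],(u.mean(),v.mean()),len(u),r[0]["region"])
def save(c,name,crop=None,s=1):
    im=np.array(c["image"])[:,:,::-1]
    if crop: im=im[crop[1]:crop[3],crop[0]:crop[2]]
    cv2.imwrite("pics/"+name,cv2.resize(im,None,fx=s,fy=s,interpolation=cv2.INTER_CUBIC))
E
python3 - <<'E'
from h import *
o=get_obs(); print(o["clock"],o["eef_pos"],o["tool_rot"],o["grip_width"])
cs={n:camera(n) for n in("scene","side","wrist")}
for n,c in cs.items():
    save(c,n+"0.png")
    V=np.array(c["view"]); print(n,"cam at",(-V[:3,:3].T@V[:3,3]).round(3))
    for q in("lint_box","lever_grip","bail","keeper","tin"):
        r=cen(q,c); print(q,r and (r[0],r[1],np.round(r[2],1),r[3]))
a=np.hstack([np.array(cs["scene"]["image"]),np.array(cs["side"]["image"])])[:,:,::-1]
E
```

```text
0.0 [ 4.99362626e-01 -1.40503171e-05  2.30409650e-01] [ 0.70712268  0.70709011 -0.00073852 -0.00074433] 0.08522370026648719
scene cam at [ 1.121 -0.171  0.993]
lint_box (0.89, [275.1, 161.8, 403.3, 268.5], array([342. , 214.2]), 9999)
lever_grip (0.66, [336.9, 170.8, 350.9, 193.4], array([342.9, 182.1]), 164)
bail (0.79, [340.4, 191.4, 369.8, 223.3], array([355.9, 208.4]), 289)
keeper (0.4, [355.7, 234.8, 366.7, 238.1], array([360.6, 238.6]), 66)
tin (0.7, [359.1, 148.6, 373.7, 171.1], array([364.6, 162.5]), 315)
side cam at [ 0.487 -0.95   0.85 ]
lint_box (0.81, [257.1, 152.4, 355.6, 242.5], array([303.7, 194.5]), 7197)
lever_grip None
bail (0.76, [312.5, 149.2, 340.6, 163.9], array([323. , 157.6]), 151)
keeper (0.44, [340.2, 163.9, 343.2, 177.1], array([342. , 169.6]), 49)
tin (0.54, [263.6, 145.1, 275.7, 164.2], array([269. , 153.8]), 242)
wrist cam at [0.499 0.084 0.374]
lint_box (0.86, [183.5, 0.0, 558.0, 299.8], array([376.6, 131.7]), 95526)
lever_grip (0.97, [304.3, 62.1, 420.1, 109.1], array([361.8,  84.5]), 4358)
bail (0.69, [406.6, 43.7, 559.0, 105.4], array([509.3,  73.6]), 3910)
keeper None
tin None
```

```bash
python3 - <<'E'
from h import *
a=cv2.imread("pics/scene0.png")[130:300,240:440]; b=cv2.imread("pics/side0.png")[130:300,220:420]
cv2.imwrite("pics/m0.png",np.vstack([np.hstack([cv2.resize(x,(400,340),interpolation=cv2.INTER_CUBIC) for x in(a,b)]),cv2.resize(cv2.imread("pics/wrist0.png"),(800,600))[:250]]))
cs={n:camera(n) for n in("scene","side","wrist")}
t=lambda q,a,b:tri([(cs[a],cen(q,cs[a])[2]),(cs[b],cen(q,cs[b])[2])]).round(4)
for q,a,b in(("lever_grip","scene","wrist"),("bail","scene","side"),("keeper","scene","side"),("lint_box","scene","side"),("tin","scene","side")): print(q,t(q,a,b))
E
```

```text
lever_grip [0.5438 0.0858 0.1676]
bail [0.6408 0.0958 0.1895]
keeper [0.695  0.0944 0.1474]
lint_box [0.5826 0.0863 0.0673]
tin [0.4831 0.1613 0.1611]
```

View pics/m0.png

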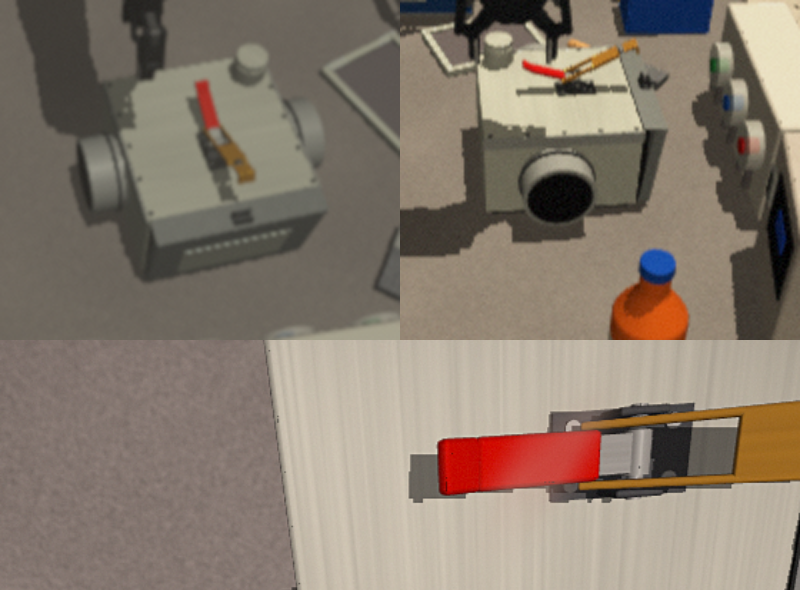

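The composite shows the red lever lying back at about (0.544, 0.086), the brass bail raised toward +x and the keeper near (0.695, 0.094). The box yaw is a few degrees. I'll take a second wrist view farther forward.

Call:
drive_tool([
  [[38,0,6],[0,0,0],1],
  [[38,0,6],[0,0,0],1],
  [[38,0,6],[0,0,0],1],
  [[0,0,0],[0,0,0],1],
  [[0,0,0],[0,0,0],1],
])

```text
clock: 1.97
eef_pos: [0.6155, -0.0, 0.247]
tool_rot: [0.707, 0.707, -0.001, -0.001]
ft_force: [-0.0, -0.1, -0.6]
grip_width: 0.0854
grasp_force: 0.0
```

```bash
python3 - <<'E'
from h import *
import pickle
o=get_obs(); print(o["clock"],o["eef_pos"],o["joint_pos"])
c=camera("wrist"); save(c,"w1.png")
V=np.array(c["view"]); print((-V[:3,:3].T@V[:3,3]).round(3)); print(V.round(3).tolist()); print(c["K"])
for q in("lever_grip","bail","keeper","lint_box"):
    r=cen(q,c); print(q,r and (r[0],r[1],np.round(r[2],1),r[3]))
pickle.dump({k:np.array(c[k]) for k in("K","view")},open("w1.pkl","wb"))
E
```

```text
1.9667 [ 6.15509915e-01 -1.72832320e-05  2.46973730e-01] [-7.38336863e-06  4.75893233e-01  3.85629219e-01  1.48303758e+00
 -4.19726373e-05  1.57077292e+00]
[0.616 0.084 0.39 ]
[[1.0, 0.0, -0.003, -0.615], [0.001, -0.946, 0.324, -0.048], [-0.002, -0.324, -0.946, 0.398], [0.0, 0.0, 0.0, 1.0]]
[[372.5530582    0.         275.6961405 ]
 [  0.         372.5530582  215.60214642]
 [  0.           0.           1.        ]]
lever_grip (0.93, [76.2, 66.1, 204.8, 106.5], array([141.1,  84.7]), 4330)
bail (0.88, [194.6, 39.5, 415.9, 105.7], array([324.9,  68.8]), 7628)
keeper (0.76, [408.9, 45.4, 419.4, 86.9], array([415.3,  64.9]), 344)
lint_box None
```

View pics/w1.png

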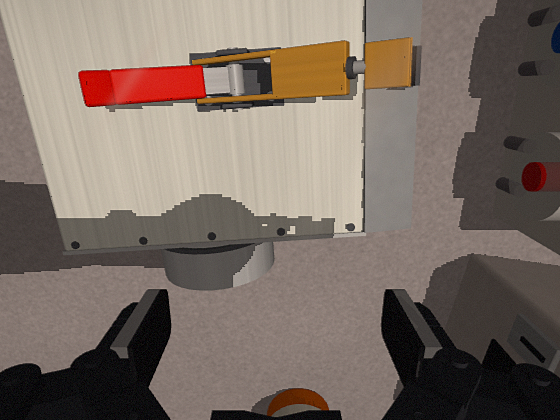

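The view shows the red grip at u 77–204, the block at u 271–349 and the claw over the keeper at u 365–412. The box's +x edge runs at u ≈ 363. I'll fit a latch model to these features.

```bash
cat > fit.py <<'E'
from h import *
import pickle
from scipy.optimize import least_squares
def edges(im,lo,hi,xmin=0,xmax=559,ym=150):
    h=cv2.cvtColor(im,cv2.COLOR_BGR2HSV); m=(h[:,:,0]>=lo)&(h[:,:,0]<=hi)&(h[:,:,1]>140)&(h[:,:,2]>60); m[ym:]=0; m[:,:xmin]=0;m[:,xmax:]=0
    return m
def cols(m):
    n=m.sum(0); return n
E
python3 - <<'E'
from fit import *
w1=pickle.load(open("w1.pkl","rb")); R=w1["view"][:3,:3]
c0=np.array([.499,.084,.374]); V=np.eye(4);V[:3,:3]=R;V[:3,3]=-R@c0
c=camera("scene")
C=[{"K":w1["K"],"view":V},w1]
for n in("wrist0","w1"):
    im=cv2.imread(f"pics/{n}.png")
    h=cv2.cvtColor(im,cv2.COLOR_BGR2HSV)
    red=((h[:,:,0]<6)|(h[:,:,0]>174))&(h[:,:,1]>150)&(h[:,:,2]>80); red[150:]=0; red[:, 500:]=0
    br=(h[:,:,0]>11)&(h[:,:,0]<22)&(h[:,:,1]>150)&(h[:,:,2]>60); br[150:]=0
    for nm,m in(("red",red),("br",br)):
        us=np.nonzero(m.sum(0)>0)[0]
        print(n,nm,us.min(),us.max(),[(int(u),int(m[:,u].sum()),int(np.nonzero(m[:,u])[0].min()),int(np.nonzero(m[:,u])[0].max())) for u in us[::6]])
# box yaw from near edge and door edge at z=.14
def ray(c,u,v,z):
    p=P(c); A=np.array([[p[0,0]-u*p[2,0],p[0,1]-u*p[2,1]],[p[1,0]-v*p[2,0],p[1,1]-v*p[2,1]]])
    b=-np.array([(p[0,2]-u*p[2,2])*z+p[0,3]-u*p[2,3],(p[1,2]-v*p[2,2])*z+p[1,3]-v*p[2,3]]); return np.linalg.solve(A,b)
for uv in((65,252),(365,235),(362,2),(364,200),(8,5),(61,240)): print(uv,ray(w1,*uv,.14).round(4))
E
```

```text
wrist0 red 307 420 [(307, 29, 71, 99), (313, 40, 69, 108), (319, 39, 69, 107), (325, 38, 69, 106), (331, 38, 68, 105), (337, 38, 68, 105), (343, 38, 68, 105), (349, 38, 67, 104), (355, 37, 67, 103), (361, 37, 67, 103), (367, 37, 66, 102), (373, 36, 66, 101), (379, 36, 66, 101), (385, 36, 65, 100), (391, 36, 65, 100), (397, 35, 65, 99), (403, 36, 64, 99), (409, 35, 64, 98), (415, 36, 63, 98)]
wrist0 br 405 559 [(405, 5, 100, 104), (411, 7, 59, 104), (417, 11, 57, 104), (423, 12, 56, 103), (429, 12, 56, 103), (435, 12, 55, 103), (441, 11, 54, 102), (447, 12, 54, 102), (453, 12, 53, 102), (459, 13, 52, 102), (465, 12, 52, 101), (471, 11, 52, 101), (477, 12, 51, 101), (483, 13, 50, 101), (489, 12, 50, 100), (495, 12, 49, 100), (501, 13, 49, 100), (507, 13, 48, 100), (513, 13, 47, 99), (519, 53, 47, 99), (525, 54, 46, 99), (531, 53, 46, 98), (537, 54, 45, 98), (543, 55, 44, 98), (549, 55, 44, 98), (555, 55, 43, 97)]
w1 red 79 205 [(79, 7, 72, 78), (85, 33, 71, 103), (91, 36, 71, 106), (97, 36, 70, 105), (103, 36, 70, 105), (109, 34, 71, 104), (115, 34, 70, 103), (121, 35, 69, 103), (127, 
[... 415 characters left out ...]
01), (234, 11, 55, 101), (240, 11, 54, 100), (246, 11, 53, 100), (252, 12, 52, 100), (258, 11, 52, 99), (264, 12, 51, 99), (270, 18, 50, 98), (276, 50, 49, 98), (282, 50, 49, 98), (288, 50, 48, 97), (294, 51, 47, 97), (300, 52, 46, 97), (306, 51, 46, 96), (312, 52, 45, 96), (318, 53, 44, 96), (324, 53, 43, 95), (330, 54, 42, 95), (336, 54, 42, 95), (342, 54, 41, 94), (348, 30, 42, 93), (368, 46, 43, 88), (374, 44, 42, 86), (380, 46, 41, 86), (386, 46, 40, 85), (392, 47, 40, 86), (398, 48, 39, 86), (404, 46, 38, 85), (410, 47, 38, 85)]
(65, 252) [ 0.46   -0.0304]
(365, 235) [ 0.6795 -0.0167]
(362, 2) [0.6661 0.1321]
(364, 200) [0.6768 0.0097]
(8, 5) [0.4554 0.1305]
(61, 240) [ 0.4588 -0.0209]
```

```bash
python3 - <<'E'
from fit import *
w1=pickle.load(open("w1.pkl","rb")); R=w1["view"][:3,:3]
c0=np.array([.4995,.084,.374]); 
# cam offset from eef is constant: derive c0
cc=-R.T@w1["view"][:3,3]; c0=cc+np.array([.499363,0,.230410])-np.array([.61551,0,.246974])
V=np.eye(4);V[:3,:3]=R;V[:3,3]=-R@c0; w0={"K":w1["K"],"view":V}
F=dict(redback=((420.5,80.5),(204.8,81)),tip=((306.5,88.5),(78,88)),blkL=((516.5,73),(271.5,74)))
for k,(a,b) in F.items():
    X=tri([(w0,a),(w1,b)]); print(k,X.round(4),(proj(w0,X)-a).round(1),(proj(w1,X)-b).round(1))
obs=[(w0,"r",(420.5,80.5)),(w1,"r",(204.8,81)),(w0,"b",(516.5,73)),(w1,"b",(271.5,74)),(w1,"e",(348.7,67.5))]
def mod(p):
    x,y,z,ps,th,ph=p
    ex=np.array([np.cos(ps),np.sin(ps),0]); ez=np.array([0,0,1.]); O=np.array([x,y,z])
    l=-np.cos(th)*ex+np.sin(th)*ez; ln=np.sin(th)*ex+np.cos(th)*ez
    b=np.cos(ph)*ex+np.sin(ph)*ez; bn=-np.sin(ph)*ex+np.cos(ph)*ez
    B=O+.018*l
    return dict(r=O+.011*l+.0035*ln,b=B+.045*b+.0035*bn,e=B+.085*b+.0035*bn,grip=B+.065*b,claw=B+.110*b,B=B,t=O+.075*l+.0035*ln)
def res(p):
    m=mod(p); r=[proj(c,m[k])-uv for c,k,uv in obs]
    return np.r_[np.ravel(r),(p[2]-.157)/.0007,(p[3]-.075)/.03]
s=least_squares(res,[.59,.087,.157,.075,.45,.4]); print(s.x.round(4),s.cost,res(s.x).round(1))
m=mod(s.x)
for k in m: print(k,m[k].round(4))
E
```

```text
redback [0.5748 0.0875 0.1658] [0. 0.] [-0. -0.]
tip [0.5135 0.0836 0.1882] [ 0.  -0.2] [-0.   0.2]
blkL [0.6129 0.0906 0.1847] [-0.  -0.1] [0.  0.1]
[0.5748 0.0875 0.1564 0.0772 1.2432 0.1841] 2.766309176746914 [ 1.1 -0.  -1.2 -0.  -0.4  0.2 -0.8  0.3  1.2 -0.2 -0.8  0.1]
r [0.5746 0.0875 0.168 ]
b [0.6125 0.0904 0.1852]
e [0.6517 0.0935 0.1925]
grip [0.6327 0.092  0.1854]
claw [0.6768 0.0954 0.1936]
B [0.569  0.0871 0.1735]
t [0.554  0.0859 0.2286]
```

```bash
python3 - <<'E'
import numpy as np
from scipy.optimize import least_squares
rb=np.array([.5748,.0875,.1658]);bl=np.array([.6129,.0906,.1847])
from fit import *
w1=pickle.load(open("w1.pkl","rb"))
def mod(p):
    x,ph,th,d=p; ps=.072
    ex=np.array([np.cos(ps),np.sin(ps),0]); ez=np.array([0,0,1.]); O=np.array([x,.0886,.157])
    l=-np.cos(th)*ex+np.sin(th)*ez; ln=np.sin(th)*ex+np.cos(th)*ez
    b=np.cos(ph)*ex+np.sin(ph)*ez; bn=-np.sin(ph)*ex+np.cos(ph)*ez
    B=O+.018*l
    return dict(O=O,r=O+d*l+.0035*ln,b=B+.045*b+.0035*bn,e=B+.085*b+.0035*bn,t=O+.082*l+.005*ln,g=B+.065*b,claw=B+.11*b,ce=B+.114*b+.0035*bn)
def res(p):
    m=mod(p); return np.r_[(m["r"]-rb)[[0,2]]*1e3,(m["b"]-bl)[[0,2]]*1e3,(proj(w1,m["e"])-[348.7,67.5])/2,(m["t"][0]-.5135)*300]
s=least_squares(res,[.591,.4,.35,.015]); print(s.x.round(4),res(s.x).round(2))
for k,v in mod(s.x).items(): print(k,v.round(4))
print(proj(w1,mod(s.x)["ce"]))
E
```

```text
[0.591  0.4365 0.3062 0.0182] [ 0.    0.01  0.2  -0.08 -0.28  0.14  0.31]
O [0.591  0.0886 0.157 ]
r [0.5748 0.0874 0.1658]
b [0.6131 0.0902 0.1846]
e [0.6493 0.0928 0.2015]
t [0.5145 0.0831 0.1865]
g [0.6327 0.0916 0.1899]
claw [0.6733 0.0945 0.2089]
ce [0.6755 0.0947 0.2138]
[413.34738147  61.71381899]
```

Call:
drive_tool([
  [[30,0,0],[0,0,0],1],
  [[30,0,0],[0,0,0],1],
  [[20,0,0],[0,0,0],1],
  [[0,0,0],[0,0,0],1],
  [[0,0,0],[0,0,0],1],
])

```text
clock: 2.68
eef_pos: [0.6938, -0.0, 0.2487]
tool_rot: [0.707, 0.707, -0.0, -0.0]
ft_force: [-0.1, 0.3, -0.3]
grip_width: 0.0854
grasp_force: 0.0
```

```bash
python3 - <<'E'
from h import *
import pickle
o=get_obs(); print(o["clock"],o["eef_pos"],o["joint_pos"])
c=camera("wrist"); pickle.dump({k:np.array(c[k]) for k in("K","view")},open("w2.pkl","wb"))
r=cen("keeper",c); print(r and r[:4])
for X in([.695,.096,.141],[.6733,.0945,.2089]): print(proj(c,np.array(X)))
u,v=proj(c,np.array([.695,.096,.141])).astype(int)
x0=max(0,min(360,u-100));save(c,"w2.png",(x0,0,x0+200,150),4); print(x0)
E
```

```text
2.6833 [ 6.93800751e-01 -3.08121584e-06  2.48664638e-01] [-3.46343089e-06  6.62728473e-01  7.03604883e-01  1.61280383e+00
 -2.23487607e-06  1.57078144e+00]
None
[278.26499497  67.38208938]
[231.39721866  63.09544024]
178
```

View pics/w2.png

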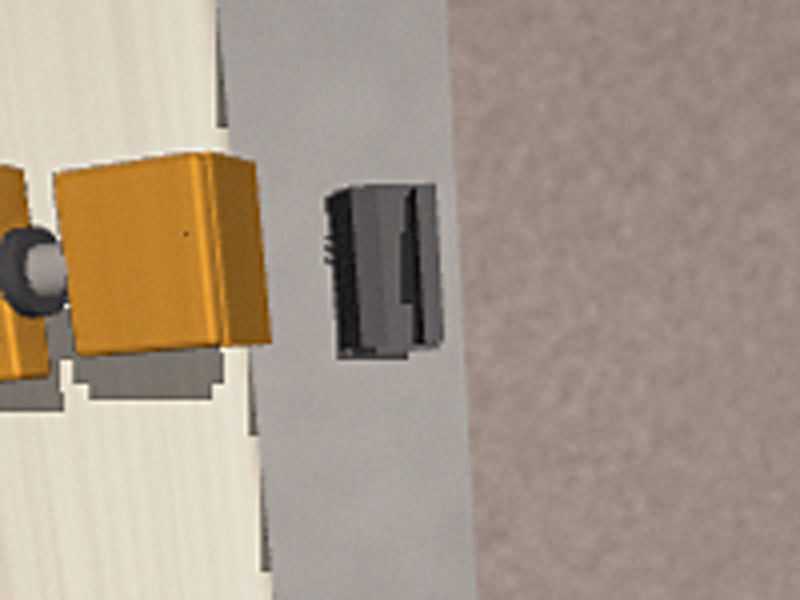

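The crop shows the keeper with its slot centred around raw pixel (278, 67), matching (0.695, 0.096, 0.141). The claw front edge sits about 1 mm short of nominal. Next I'll yaw the tool and approach the block.

Call:
drive_tool([
  [[-8,8,3],[0,0,7.1],1],
  [[-8,8,3],[0,0,7.1],1],
  [[-8,8,2],[0,0,7.1],1],
  [[-8,8,0],[0,0,7.1],1],
  [[-8,8,0],[0,0,7.1],1],
  [[-8,8,0],[0,0,7.1],1],
  [[-8,8,0],[0,0,7.1],1],
  [[-8,8,0],[0,0,7.1],1],
])

```text
clock: 3.45
eef_pos: [0.6283, 0.0642, 0.2589]
tool_rot: [0.283, 0.959, 0.0, 0.001]
ft_force: [-0.3, 0.5, 0.6]
grip_width: 0.0855
grasp_force: 0.0
```

Call:
drive_tool([
  [[-3,5,0],[0,0,7.1],1],
  [[-3,5,0],[0,0,7.1],1],
  [[-3,5,0],[0,0,7.1],1],
  [[-3,5,0],[0,0,7.1],1],
  [[-3,5,0],[0,0,7.1],1],
  [[-2,1,0],[0,0,1.8],1],
  [[0,0,0],[0,0,0],1],
  [[0,0,0],[0,0,0],1],
])

```text
clock: 4.12
eef_pos: [0.6121, 0.0899, 0.2586]
tool_rot: [-0.035, 0.999, 0.0, 0.001]
ft_force: [-0.2, 0.4, -0.2]
grip_width: 0.0855
grasp_force: 0.0
```

Call:
drive_tool([
  [[0,0,-4],[0.45,-6.2,0],1],
  [[0,0,-5],[0.45,-6.2,0],1],
  [[0,0,-5],[0.45,-6.2,0],1],
  [[0,0,-5],[0.45,-6.2,0],1],
  [[0,0,0],[0,0,0],1],
  [[0,0,0],[0,0,0],1],
])

```text
clock: 4.62
eef_pos: [0.6076, 0.089, 0.2348]
tool_rot: [-0.035, 0.977, 0.007, 0.211]
ft_force: [0.9, 0.9, 1.4]
grip_width: 0.0852
grasp_force: 0.0
```

```bash
python3 - <<'E'
from h import *
from scipy.spatial.transform import Rotation as R
o=get_obs(); M=R.from_quat(o["tool_rot"]).as_matrix(); print(o["clock"],o["eef_pos"].round(4),o["joint_pos"].round(3)); print(M.round(3))
g=np.array([.6327,.0916,.1899]); print("to grasp",(g+.012*M[:,2]-o["eef_pos"])*1e3)
E
```

```text
4.6167 [0.6076 0.089  0.2348] [ 0.165  0.156 -0.188  0.804 -0.039  0.085]
[[-0.909 -0.071  0.411]
 [-0.065  0.997  0.029]
 [-0.412 -0.    -0.911]]
to grasp [ 30.04851421   2.98911934 -55.83752956]
```

Call:
drive_tool([
  [[8,0.8,-14],[0,0,0],1],
  [[8,0.8,-14],[0,0,0],1],
  [[7,0.7,-14],[0,0,0],1],
  [[7,0.7,-14],[0,0,0],1],
  [[0,0,0],[0,0,0],1],
  [[0,0,0],[0,0,0],0.5],
  [[0,0,0],[0,0,0],0.45],
])

```text
clock: 5.2
eef_pos: [0.6452, 0.0932, 0.1847]
tool_rot: [-0.035, 0.976, 0.008, 0.217]
ft_force: [0.2, 0.3, -0.9]
grip_width: 0.0636
grasp_force: 0.0
```

```bash
python3 - <<'E'
from h import *
c=camera("wrist"); save(c,"w3.png"); print(get_obs()["eef_pos"])
E
```

```text
[0.64485739 0.09318701 0.18476856]
```

View pics/w3.png

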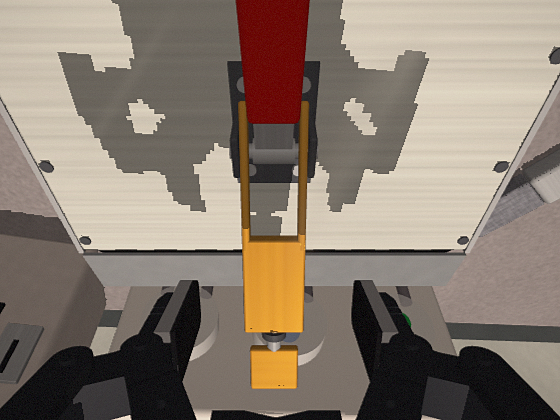

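The picture shows the block centred between the open pads. The tool is about 7 mm too far forward and 6 mm high, so I'll correct that and then close.

Call:
drive_tool([
  [[-7,-1,-6],[0,0,0],0.45],
  [[0,0,0],[0,0,0],0.45],
  [[0,0,0],[0,0,0],0.45],
  [[0,0,0],[0,0,0],0.35],
  [[0,0,0],[0,0,0],0.3],
  [[0,0,0],[0,0,0],0.2],
  [[0,0,0],[0,0,0],0.2],
])

```text
clock: 5.83
eef_pos: [0.6368, 0.0918, 0.1772]
tool_rot: [-0.035, 0.976, 0.008, 0.216]
ft_force: [0.3, -1.9, 2.3]
grip_width: 0.0225
grasp_force: 58.6
```

```bash
cat > kin.py <<'E'
import numpy as np
ps=.072; O=np.array([.591,.0886,.157]); ex=np.array([np.cos(ps),np.sin(ps),0]); ez=np.array([0,0,1.])
w=lambda p:O+(p[0]*ex+p[1]*ez)/1000
def pose(th,ph,L=109):
    B=18*np.array([-np.cos(th),np.sin(th)]); b=np.array([np.cos(ph),np.sin(ph)]); n=np.array([-np.sin(ph),np.cos(ph)])
    return B+65*b, B+L*b-12*n
T0=np.array([.6368,.0918,.1772]); ph0=.4365; g0=pose(.306,ph0)[0]
d=T0-w(g0); d2=1000*np.array([d@ex,d[2]])
def tcp(th,ph):
    a=ph-ph0; c,s=np.cos(a),np.sin(a)
    return w(pose(th,ph)[0]+np.array([c*d2[0]-s*d2[1],s*d2[0]+c*d2[1]]))
E
python3 - <<'E'
from kin import *
prev=T0;pp=ph0
for th,ph in((.306,.4365),(.5,.42),(.7,.36),(.9,.29),(1.1,.2),(1.28,.1),(1.28,.05),(1.28,0),(1.28,-.03),(1.28,-.06),(1.28,-.1)):
    t=tcp(th,ph); g,l=pose(th,ph); print(th,ph,(1e3*(t-prev)).round(1),"rot",round(np.degrees(pp-ph),1),"g",g.round(1),"absz-141:",(g[1]+16).round(1),"lip",l.round(1),t.round(4)); prev=t;pp=ph
E
```

```text
0.306 0.4365 [-0.   0.1  0. ] rot 0.0 g [41.7 32.9] absz-141: 48.9 lip [86.7 40.6] [0.6368 0.0919 0.1772]
0.5 0.42 [1.6 0.1 2.2] rot 0.9 g [43.6 35.1] absz-141: 51.1 lip [88.6 42.1] [0.6384 0.092  0.1794]
0.7 0.36 [ 2.7  0.2 -0.9] rot 3.4 g [47.1 34.5] absz-141: 50.5 lip [92.5 38.8] [0.6411 0.0922 0.1785]
0.9 0.29 [ 3.1  0.2 -2. ] rot 4.0 g [51.1 32.7] absz-141: 48.7 lip [96.7 33.8] [0.6442 0.0924 0.1765]
1.1 0.2 [ 3.2  0.2 -3.9] rot 5.2 g [55.5 29. ] absz-141: 45.0 lip [101.   25.9] [0.6475 0.0927 0.1726]
1.28 0.1 [ 2.6  0.2 -5.3] rot 5.7 g [59.5 23.7] absz-141: 39.7 lip [104.5  16.2] [0.6501 0.0929 0.1674]
1.28 0.05 [-0.4 -0.  -3.2] rot 2.9 g [59.8 20.5] absz-141: 36.5 lip [104.3  10.7] [0.6497 0.0928 0.1642]
1.28 0 [-0.6 -0.  -3.2] rot 2.9 g [59.8 17.2] absz-141: 33.2 lip [103.8   5.2] [0.6491 0.0928 0.161 ]
1.28 -0.03 [-0.4 -0.  -1.9] rot 1.7 g [59.8 15.3] absz-141: 31.3 lip [103.4   2. ] [0.6487 0.0928 0.1591]
1.28 -0.06 [-0.5 -0.  -1.9] rot 1.7 g [59.7 13.3] absz-141: 29.3 lip [102.9  -1.3] [0.6482 0.0927 0.1572]
1.28 -0.1 [-0.7 -0.1 -2.5] rot 2.3 g [59.5 10.8] absz-141: 26.8 lip [102.1  -5.6] [0.6475 0.0927 0.1547]
```

Call:
drive_tool([
  [[1,0.1,1.2],[0,0.4,0],0.2],
  [[0.6,0,1],[0,0.5,0],0.2],
  [[1.4,0.1,-0.4],[-0.1,1.7,0],0.2],
  [[1.3,0.1,-0.5],[-0.1,1.7,0],0.2],
  [[1.6,0.1,-1],[-0.1,2,0],0.2],
  [[1.5,0.1,-1],[-0.2,2,0],0.2],
  [[0,0,0],[0,0,0],0.2],
  [[0,0,0],[0,0,0],0.2],
])

```text
clock: 6.5
eef_pos: [0.6405, 0.0921, 0.1722]
tool_rot: [-0.035, 0.99, 0.006, 0.139]
ft_force: [-5.3, -1.7, -3.1]
grip_width: 0.0223
grasp_force: 59.4
```

Call:
drive_tool([
  [[1.6,0.1,-2],[-0.2,2.6,0],0.2],
  [[1.6,0.1,-1.9],[-0.2,2.6,0],0.2],
  [[1.3,0.1,-2.6],[-0.2,2.8,0],0.2],
  [[1.3,0.1,-2.7],[-0.2,2.9,0],0.2],
  [[0,0,0],[0,0,0],0.2],
  [[0,0,0],[0,0,0],0.2],
  [[0,0,0],[0,0,0],0.2],
])

```text
clock: 7.08
eef_pos: [0.6465, 0.0925, 0.1649]
tool_rot: [-0.035, 0.998, 0.002, 0.045]
ft_force: [-7.3, -1.1, 2.8]
grip_width: 0.0225
grasp_force: 59.8
```

```bash
cat > st.py <<'E'
from kin import *
from h import *
from scipy.spatial.transform import Rotation as R
from scipy.optimize import fsolve
def st():
    o=get_obs(); M=R.from_quat(o["tool_rot"]).as_matrix()
    tilt=np.degrees(np.arctan2(M[:,2]@ex,-M[2,2])); q=o["eef_pos"]
    s=fsolve(lambda p:1e3*np.array([(tcp(*p)-q)@ex,(tcp(*p)-q)[2]]),[1.25,0.0])
    g,l=pose(*s); print("t",round(o["clock"],2),"eef",q.round(4),"tilt",tilt.round(1),"F",o["ft_force"].round(1),"gw",round(o["grip_width"],4),"th,ph",s.round(3),"tilt-from-grasp",np.round(tilt-25.1,1),"vs",np.degrees(s[1]-ph0).round(1),"gz-141",(g[1]+16).round(1),"lip",l.round(1))
E
python3 - <<'E'
from st import *
st()
c=camera("wrist"); save(c,"w4.png",(150,0,410,420),1.4)
for n in("scene","side"):
    r=cen("lever_grip",camera(n)); print(n,r and r[:4])
E
```

```text
t 7.08 eef [0.6465 0.0925 0.1649] tilt 5.2 F [-7.3 -1.1  2.8] gw 0.0225 th,ph [1.07  0.085] tilt-from-grasp -19.9 vs -20.2 gz-141 37.3 lip [101.  13.]
scene (0.54, [341.9, 181.9, 344.8, 183.0], (np.float64(345.0), np.float64(182.0)), 1)
side (0.73, [229.8, 133.1, 289.1, 169.7], (np.float64(256.8429203539823), np.float64(149.0696902654867)), 904)
```

View pics/w4.png

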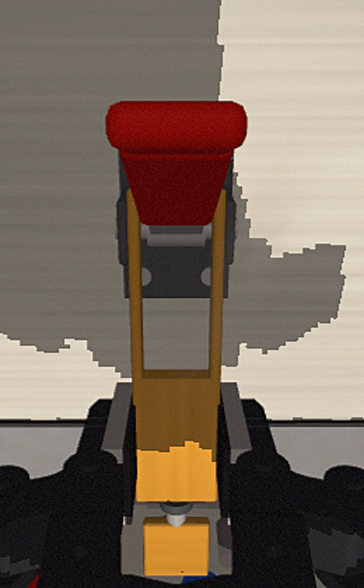

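The picture shows the lever risen close to upright, with the block firmly pinched and the claw over the door. I'll move a bit farther forward, then lower.

Call:
drive_tool([
  [[1.5,0.1,0],[-0.1,1,0],0.2],
  [[1.5,0.1,-0.5],[-0.1,1,0],0.2],
  [[0.5,0,0],[0,0,0],0.2],
  [[0,0,0],[0,0,0],0.2],
  [[0,0,0],[0,0,0],0.2],
  [[0,0,0],[0,0,0],0.2],
])

```text
clock: 7.83
eef_pos: [0.6505, 0.0928, 0.1651]
tool_rot: [-0.035, 0.999, 0.001, 0.029]
ft_force: [-6.4, -2.1, 2.0]
grip_width: 0.0227
grasp_force: 59.7
```

```bash
python3 -c "
from st import *
st()"
```

```text
t 7.83 eef [0.6505 0.0928 0.1651] tilt 3.3 F [-6.4 -2.1  2. ] gw 0.0227 th,ph [1.319 0.061] tilt-from-grasp -21.8 vs -21.5 gz-141 37.4 lip [105.   12.1]
```

Call:
drive_tool([
  [[-0.2,0,-1.5],[-0.1,1.4,0],0.2],
  [[-0.3,0,-1.5],[-0.1,1.4,0],0.2],
  [[-0.3,0,-1.5],[-0.1,1.3,0],0.2],
  [[0,0,0],[0,0,0],0.2],
  [[0,0,0],[0,0,0],0.2],
  [[0,0,0],[0,0,0],0.2],
])

```text
clock: 8.33
eef_pos: [0.6513, 0.0929, 0.1613]
tool_rot: [-0.035, 0.999, -0.0, -0.005]
ft_force: [-4.1, -1.2, 1.4]
grip_width: 0.0225
grasp_force: 59.7
```

```bash
python3 -c "
from st import *
st()"
```

```text
t 8.33 eef [0.6513 0.0929 0.1613] tilt -0.5 F [-4.1 -1.2  1.4] gw 0.0225 th,ph [ 1.41  -0.003] tilt-from-grasp -25.6 vs -25.2 gz-141 33.6 lip [106.1   5.4]
```

Call:
drive_tool([
  [[-1,-0.1,-1],[0,0.8,0],0.2],
  [[-1,-0.1,-1],[0,0.9,0],0.2],
  [[0,0,-1],[0,0.9,0],0.2],
  [[0,0,0],[0,0,0],0.2],
  [[0,0,0],[0,0,0],0.2],
  [[0,0,0],[0,0,0],0.2],
])

```text
clock: 8.83
eef_pos: [0.651, 0.0929, 0.1587]
tool_rot: [-0.035, 0.999, 0.001, -0.026]
ft_force: [3.3, -1.6, 2.4]
grip_width: 0.0225
grasp_force: 59.7
```

```bash
python3 -c "
from st import *
st()"
```

```text
t 8.83 eef [0.651  0.0929 0.1587] tilt -3.0 F [ 3.3 -1.6  2.4] gw 0.0225 th,ph [ 1.428 -0.045] tilt-from-grasp -28.1 vs -27.6 gz-141 30.9 lip [105.8   1. ]
```

Call:
drive_tool([
  [[-1,-0.1,0],[0,0,0],0.2],
  [[-1,-0.1,-0.5],[0,0.5,0],0.2],
  [[0,0,-0.5],[0,0.5,0],0.2],
  [[0,0,0],[0,0,0],0.2],
  [[0,0,0],[0,0,0],0.2],
])

```text
clock: 9.25
eef_pos: [0.6491, 0.0928, 0.1578]
tool_rot: [-0.035, 0.999, 0.001, -0.034]
ft_force: [4.7, -1.6, 1.1]
grip_width: 0.0222
grasp_force: 59.7
```

```bash
python3 -c "
from st import *
st()
c=camera('scene'); save(c,'s5.png',(320,190,400,250),8)
c=camera('side'); save(c,'d5.png',(290,130,370,190),8)
a=cv2.imread('pics/s5.png');b=cv2.imread('pics/d5.png');cv2.imwrite('pics/m5.png',cv2.resize(np.hstack([a,b]),(800,300)))"
```

```text
t 9.25 eef [0.6491 0.0928 0.1578] tilt -3.9 F [ 4.7 -1.6  1.1] gw 0.0222 th,ph [ 1.327 -0.054] tilt-from-grasp -29.0 vs -28.1 gz-141 29.9 lip [103.8  -0.4]
```

View pics/m5.png

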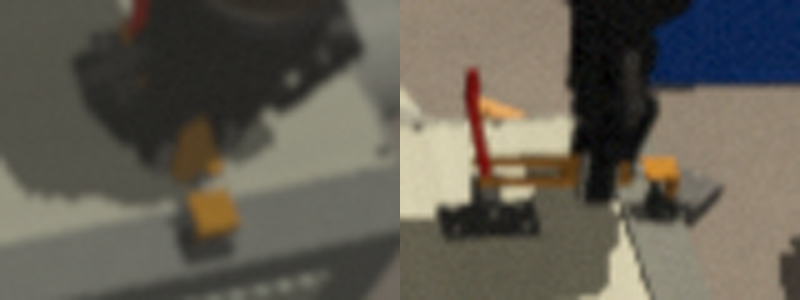

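The side view shows the claw plate right over the keeper, with its lip at the outer side. I'll feel downward now.

Call:
drive_tool([
  [[0,0,-1],[0,0.9,0],0.2],
  [[0,0,-1],[0,0.9,0],0.2],
  [[0,0,0],[0,0,0],0.2],
  [[0,0,0],[0,0,0],0.2],
  [[0,0,0],[0,0,0],0.2],
])

```text
clock: 9.77
eef_pos: [0.6479, 0.0927, 0.1553]
tool_rot: [-0.035, 0.998, 0.002, -0.052]
ft_force: [3.8, -1.2, 2.0]
grip_width: 0.0227
grasp_force: 59.7
```

```bash
python3 -c "
from st import *
st()"
```

```text
t 9.77 eef [0.6479 0.0927 0.1553] tilt -5.9 F [ 3.8 -1.2  2. ] gw 0.0227 th,ph [ 1.299 -0.093] tilt-from-grasp -31.0 vs -30.3 gz-141 27.3 lip [102.6  -4.7]
```

Call:
drive_tool([
  [[0,0,-0.8],[0,0.7,0],0.2],
  [[0,0,-0.7],[0,0.6,0],0.2],
  [[0,0,0],[0,0,0],0.2],
  [[0,0,0],[0,0,0],0.2],
])

```text
clock: 10.1
eef_pos: [0.6473, 0.0927, 0.1535]
tool_rot: [-0.035, 0.997, 0.002, -0.064]
ft_force: [1.2, -1.3, 1.6]
grip_width: 0.022
grasp_force: 59.7
```

```bash
python3 -c "
from st import *
st()"
```

```text
t 10.1 eef [0.6473 0.0927 0.1535] tilt -7.3 F [ 1.2 -1.3  1.6] gw 0.022 th,ph [ 1.296 -0.121] tilt-from-grasp -32.4 vs -32.0 gz-141 25.4 lip [101.9  -7.8]
```

Call:
drive_tool([
  [[0.3,0,-0.8],[0,0.7,0],0.2],
  [[0.2,0,-0.7],[0,0.6,0],0.2],
  [[0,0,0],[0,0,0],0.2],
  [[0,0,0],[0,0,0],0.2],
])

```text
clock: 10.43
eef_pos: [0.6473, 0.0927, 0.1518]
tool_rot: [-0.035, 0.996, 0.003, -0.076]
ft_force: [-2.8, -2.2, 0.8]
grip_width: 0.0221
grasp_force: 59.7
```

```bash
python3 -c "
from st import *
st()"
```

```text
t 10.43 eef [0.6473 0.0927 0.1518] tilt -8.7 F [-2.8 -2.2  0.8] gw 0.0221 th,ph [ 1.331 -0.151] tilt-from-grasp -33.8 vs -33.7 gz-141 23.7 lip [101.7 -10.8]
```

Call:
drive_tool([
  [[0.2,0,-0.8],[0,0.7,0],0.2],
  [[0.1,0,-0.8],[0,0.7,0],0.2],
  [[0,0,0],[0,0,0],0.2],
  [[0,0,0],[0,0,0],0.2],
])

```text
clock: 10.77
eef_pos: [0.6474, 0.0927, 0.1505]
tool_rot: [-0.035, 0.995, 0.003, -0.088]
ft_force: [-7.0, -1.4, 3.2]
grip_width: 0.022
grasp_force: 59.7
```

```bash
python3 -c "
from st import *
st()"
```

```text
t 10.77 eef [0.6474 0.0927 0.1505] tilt -10.1 F [-7.  -1.4  3.2] gw 0.022 th,ph [ 1.369 -0.175] tilt-from-grasp -35.2 vs -35.0 gz-141 22.3 lip [101.6 -13.2]
```

Call:
drive_tool([
  [[-0.5,0,-0.8],[0,0.6,0],0.2],
  [[-0.5,0,-0.7],[0,0.6,0],0.2],
  [[0,0,0],[0,0,0],0.2],
  [[0,0,0],[0,0,0],0.2],
])

```text
clock: 11.1
eef_pos: [0.6473, 0.0927, 0.1503]
tool_rot: [-0.035, 0.995, 0.003, -0.097]
ft_force: [-5.8, -1.4, 6.5]
grip_width: 0.0228
grasp_force: 60.1
```

```bash
python3 -c "
from st import *
st()"
```

```text
t 11.1 eef [0.6473 0.0927 0.1503] tilt -11.1 F [-5.8 -1.4  6.5] gw 0.0228 th,ph [ 1.369 -0.179] tilt-from-grasp -36.2 vs -35.3 gz-141 22.1 lip [101.5 -13.6]
```

Contact from below at block height ≈22 mm, in the seated range. I'll draw back to check that it bears.

Call:
drive_tool([
  [[-1,-0.1,0],[0,0,0],0.2],
  [[-1,-0.1,0],[0,0,0],0.2],
  [[0,0,0],[0,0,0],0.2],
  [[0,0,0],[0,0,0],0.2],
])

```text
clock: 11.43
eef_pos: [0.6472, 0.0927, 0.1504]
tool_rot: [-0.035, 0.995, 0.004, -0.095]
ft_force: [1.3, -1.7, 5.7]
grip_width: 0.0224
grasp_force: 60.0
```

```bash
python3 -c "
from st import *
st()"
```

```text
t 11.43 eef [0.6472 0.0927 0.1504] tilt -10.8 F [ 1.3 -1.7  5.7] gw 0.0224 th,ph [ 1.365 -0.178] tilt-from-grasp -35.9 vs -35.2 gz-141 22.1 lip [101.5 -13.4]
```

Call:
drive_tool([
  [[-1,-0.1,0],[0,0,0],0.2],
  [[-1,-0.1,0],[0,0,0],0.2],
  [[-1,-0.1,0],[0,0,0],0.2],
  [[0,0,0],[0,0,0],0.2],
  [[0,0,0],[0,0,0],0.2],
])

```text
clock: 11.85
eef_pos: [0.6459, 0.0926, 0.1503]
tool_rot: [-0.035, 0.995, 0.004, -0.093]
ft_force: [5.1, -0.5, 4.6]
grip_width: 0.0224
grasp_force: 60.0
```

```bash
python3 -c "
from st import *
st()"
```

```text
t 11.85 eef [0.6459 0.0926 0.1503] tilt -10.6 F [ 5.1 -0.5  4.6] gw 0.0224 th,ph [ 1.277 -0.171] tilt-from-grasp -35.7 vs -34.8 gz-141 22.1 lip [100.1 -13.2]
```

Call:
drive_tool([
  [[-1,-0.1,-0.2],[0,0,0],0.2],
  [[-1,-0.1,-0.2],[0,0,0],0.2],
  [[0,0,0],[0,0,0],0.2],
  [[0,0,0],[0,0,0],0.2],
  [[0,0,0],[0,0,0],0.2],
])

```text
clock: 12.27
eef_pos: [0.6446, 0.0925, 0.1502]
tool_rot: [-0.035, 0.995, 0.004, -0.092]
ft_force: [6.3, -0.1, 4.8]
grip_width: 0.0224
grasp_force: 60.1
```

```bash
python3 -c "
from st import *
st()"
```

```text
t 12.27 eef [0.6446 0.0925 0.1502] tilt -10.5 F [ 6.3 -0.1  4.8] gw 0.0224 th,ph [ 1.196 -0.166] tilt-from-grasp -35.6 vs -34.5 gz-141 22.0 lip [ 98.9 -13.1]
```

Call:
drive_tool([
  [[-1,-0.1,0],[0,0,0],0.2],
  [[-1,-0.1,0],[0,0,0],0.2],
  [[0,0,0],[0,0,0],0.2],
  [[0,0,0],[0,0,0],0.2],
  [[0,0,0],[0,0,0],0.2],
])

```text
clock: 12.68
eef_pos: [0.6437, 0.0924, 0.1501]
tool_rot: [-0.035, 0.995, 0.004, -0.091]
ft_force: [9.5, 0.2, 3.2]
grip_width: 0.022
grasp_force: 60.0
```

```bash
python3 -c "
from st import *
st()
c=camera('scene'); save(c,'s6.png',(320,190,400,250),8)
c=camera('side'); save(c,'d6.png',(290,130,370,190),8)
a=cv2.imread('pics/s6.png');b=cv2.imread('pics/d6.png');cv2.imwrite('pics/m6.png',cv2.resize(np.hstack([a,b]),(800,300)))"
```

```text
t 12.68 eef [0.6437 0.0924 0.1501] tilt -10.4 F [9.5 0.2 3.2] gw 0.022 th,ph [ 1.136 -0.161] tilt-from-grasp -35.5 vs -34.2 gz-141 21.9 lip [ 98.1 -13. ]
```

View pics/m6.png

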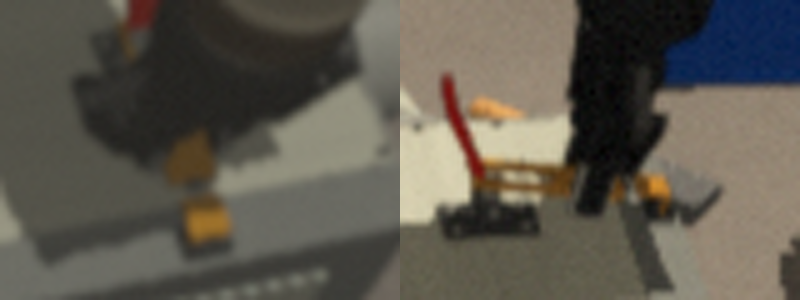

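The claw sits in the keeper and force rises as I draw, so it bears. I'll release the block and lift clear.

Call:
drive_tool([
  [[0,0,0],[0,0,0],0.45],
  [[0,0,0],[0,0,0],0.6],
  [[0,0,0],[0,0,0],0.6],
  [[0,0,0],[0,0,0],0.6],
])

```text
clock: 13.12
eef_pos: [0.6381, 0.092, 0.148]
tool_rot: [-0.035, 0.995, 0.003, -0.098]
ft_force: [-0.3, 0.6, 0.2]
grip_width: 0.0509
grasp_force: 0.0
```

Call:
drive_tool([
  [[2,0,12],[0,0,0],0.6],
  [[5,0,22],[0,0,0],0.6],
  [[5,0,25],[0,0,0],0.6],
  [[5,0,25],[0.35,-5,0],0.4],
  [[3,0,10],[0.35,-5.5,0],0.2],
  [[0,0,0],[0,0,0],0],
  [[0,0,0],[0,0,0],0],
  [[0,0,0],[0,0,0],0],
])

```text
clock: 13.78
eef_pos: [0.6583, 0.0918, 0.243]
tool_rot: [-0.036, 0.999, 0.006, -0.006]
ft_force: [-0.6, -0.4, -1.0]
grip_width: 0.0001
grasp_force: 0.0
```

```bash
python3 -c "
from st import *
o=get_obs(); print(o['clock'],o['eef_pos'],R.from_quat(o['tool_rot']).as_matrix()[:,2],o['grip_width'],o['joint_pos'].round(2))
c=camera('wrist'); save(c,'w7.png')
r=cen('lever_grip',c); print(r and r[:4]); r=cen('bail',c); print(r and r[:4])
c=camera('side'); save(c,'d7.png',(290,130,370,190),5);r=cen('lever_grip',c); print(r and r[:4])
a=cv2.imread('pics/w7.png')
b=cv2.copyMakeBorder(cv2.imread('pics/d7.png')[:,:240],0,120,0,0,cv2.BORDER_CONSTANT);cv2.imwrite('pics/m7.png',np.hstack([a,b]))"
```

```text
13.7833 [0.65834386 0.09182249 0.24297832] [-0.01215645  0.01192817 -0.99985496] 5.257719416673056e-05 [0.13 0.6  0.58 1.56 0.01 0.06]
(0.77, [253.1, 50.7, 305.0, 113.4], (np.float64(277.9347471451876), np.float64(80.34869494290375)), 2452)
(0.92, [256.3, 98.4, 300.9, 274.3], (np.float64(276.2509871668312), np.float64(203.63400789733464)), 4052)
(0.2, [197.5, 378.6, 251.8, 418.1], (np.float64(225.4871601208459), np.float64(398.1140483383686)), 1324)
```

View pics/m7.png

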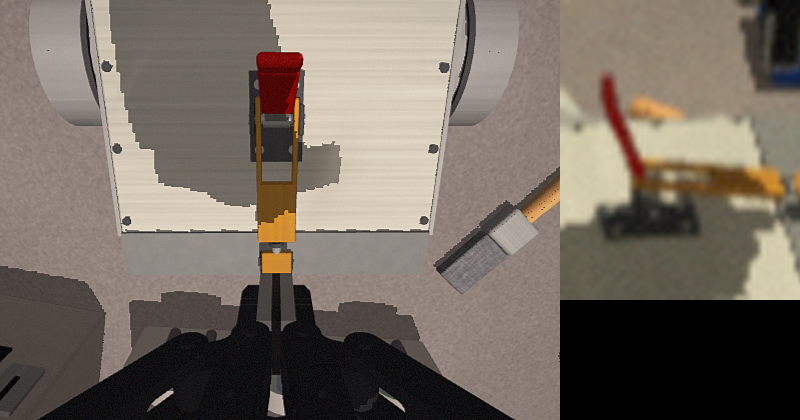

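The picture shows the claw seated in the keeper at about (277, 262), the bail lying level and the lever still near upright. With the fingers shut, I'll come up to the lever's door-side face.

Call:
drive_tool([
  [[-15,-1,0],[0,0,0],0],
  [[-20,-1,-10],[0,0,0],0],
  [[-20,-0.8,-20],[0,0,0],0],
  [[-5,0,0],[0,0,0],0],
  [[0,0,0],[0,0,0],0],
  [[0,0,0],[0,0,0],0],
  [[0,0,0],[0,0,0],0],
])

```text
clock: 14.62
eef_pos: [0.6015, 0.0893, 0.2148]
tool_rot: [-0.036, 0.999, 0.006, -0.003]
ft_force: [-0.2, -0.3, -0.6]
grip_width: -0.0003
grasp_force: 0.0
```

Call:
drive_tool([
  [[-8,-0.6,-1],[0,0,0],0],
  [[-6,-0.4,0],[0,0,0],0],
  [[-4,-0.3,-1],[0,0,0],0],
  [[-3,-0.2,-1],[0,0,0],0],
  [[-3,-0.2,-1],[0,0,0],0],
  [[0,0,0],[0,0,0],0],
  [[0,0,0],[0,0,0],0],
])

```text
clock: 15.2
eef_pos: [0.5756, 0.0874, 0.2095]
tool_rot: [-0.036, 0.999, 0.006, -0.004]
ft_force: [4.4, -0.3, 2.2]
grip_width: -0.0003
grasp_force: 1.8
```

Call:
drive_tool([
  [[-4,-0.2,-2],[0,0,0],0],
  [[-4,-0.3,-2.5],[0,0,0],0],
  [[-4,-0.3,-3],[0,0,0],0],
  [[-3.5,-0.2,-3],[0,0,0],0],
  [[-2,-0.1,-2],[0,0,0],0],
  [[0,0,0],[0,0,0],0],
  [[0,0,0],[0,0,0],0],
])

```text
clock: 15.78
eef_pos: [0.5565, 0.0861, 0.1961]
tool_rot: [-0.036, 0.999, 0.006, -0.006]
ft_force: [2.7, 0.2, 0.7]
grip_width: -0.0001
grasp_force: 1.3
```

```bash
python3 -c "
from st import *
c=camera('scene'); save(c,'s8.png',(310,170,410,270),4)
for q in('bail','keeper','lever_grip'):
    r=cen(q,c); print(q,r and r[:4])
c=camera('side'); save(c,'d8.png',(270,110,370,210),4)
for q in('bail','keeper','lever_grip'):
    r=cen(q,c); print(q,r and r[:4])
a=cv2.imread('pics/s8.png');b=cv2.imread('pics/d8.png');cv2.imwrite('pics/m8.png',np.hstack([a,b]))"
```

```text
bail (0.66, [426.1, 217.9, 458.5, 280.7], (np.float64(443.7022058823529), np.float64(254.28063725490196)), 816)
keeper (0.7, [428.7, 222.2, 458.7, 282.1], (np.float64(443.9636150234742), np.float64(252.93896713615024)), 852)
lever_grip (0.53, [340.0, 185.2, 351.5, 197.9], (np.float64(346.2282608695652), np.float64(188.45652173913044)), 92)
bail (0.57, [324.4, 253.7, 360.4, 334.5], (np.float64(343.07191919191916), np.float64(298.4521212121212)), 2475)
keeper None
lever_grip (0.38, [288.0, 152.7, 303.0, 166.6], (np.float64(294.85333333333335), np.float64(159.92)), 75)
```

View pics/m8.png

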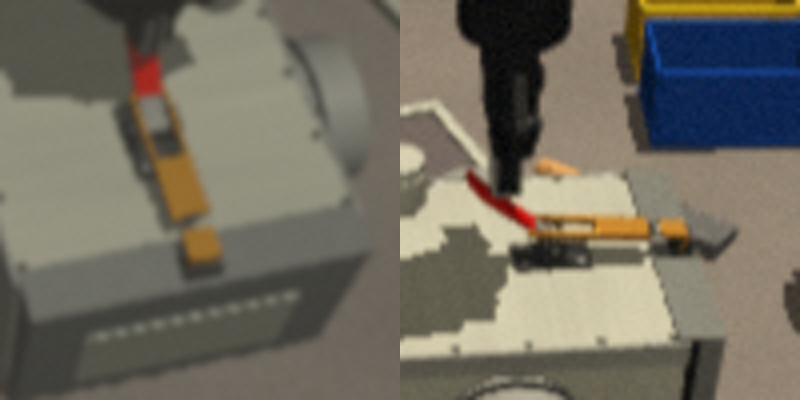

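Between the frames the claw and the keeper's dark front both moved about 3 px toward the box, so the claw holds and the door is being drawn. I'll continue the swing.

Call:
drive_tool([
  [[-2.5,-0.2,-3],[0,0,0],0],
  [[-2.5,-0.2,-3.5],[0,0,0],0],
  [[-2,-0.1,-3.5],[0,0,0],0],
  [[-2,-0.1,-3.5],[0,0,0],0],
  [[0,0,0],[0,0,0],0],
  [[0,0,0],[0,0,0],0],
])

```text
clock: 16.68
eef_pos: [0.5474, 0.0855, 0.1823]
tool_rot: [-0.036, 0.999, 0.006, -0.006]
ft_force: [-0.0, -0.5, 1.3]
grip_width: -0.0
grasp_force: 0.5
```

Call:
drive_tool([
  [[-1,0,-3],[0,0,0],0],
  [[-1,-0.1,-3],[0,0,0],0],
  [[-0.5,0,-3],[0,0,0],0],
  [[0,0,0],[0,0,0],0],
  [[0,0,0],[0,0,0],0],
])

```text
clock: 17.1
eef_pos: [0.5453, 0.0855, 0.1731]
tool_rot: [-0.036, 0.999, 0.006, -0.006]
ft_force: [-0.3, -0.3, 0.0]
grip_width: -0.0002
grasp_force: 0.0
```

Call:
drive_tool([
  [[-0.5,0,-3],[0,0,0],0],
  [[-0.5,0,-3],[0,0,0],0],
  [[0,0,-2.5],[0,0,0],0],
  [[0,0,0],[0,0,0],0],
  [[0,0,0],[0,0,0],0],
])

```text
clock: 17.52
eef_pos: [0.5446, 0.0855, 0.1649]
tool_rot: [-0.036, 0.999, 0.006, -0.005]
ft_force: [0.5, 0.9, 0.9]
grip_width: 0.0
grasp_force: 0.0
```

```bash
python3 -c "
from st import *
print(get_obs()['eef_pos'],get_obs()['ft_force'])
c=camera('scene'); save(c,'s9.png',(310,170,410,270),4)
c=camera('side'); save(c,'d9.png',(270,110,370,210),4)
a=cv2.imread('pics/s9.png');b=cv2.imread('pics/d9.png');cv2.imwrite('pics/m9.png',np.hstack([a,b]))"
```

```text
[0.54460018 0.08550581 0.16491152] [0.46215058 0.92080257 0.92610487]
```

View pics/m9.png

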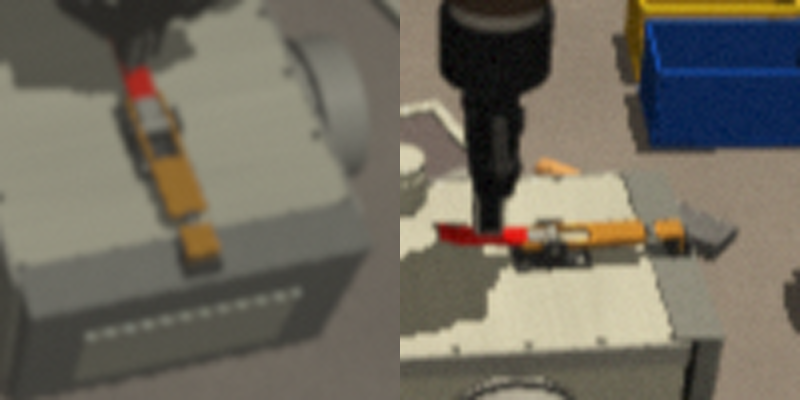

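The lever is nearly down. Forces were low, so I'll check numerically that the door actually moved since the start.

```bash
python3 - <<'E'
from h import *
def sub(a,b,box,r=10):
    x0,y0,x1,y1=box; t=a[y0:y1,x0:x1]; s=b[y0-r:y1+r,x0-r:x1+r]
    m=cv2.matchTemplate(s,t,cv2.TM_CCOEFF_NORMED); _,v,_,(mx,my)=cv2.minMaxLoc(m)
    def q(l,c,rr): return .5*(l-rr)/(l-2*c+rr)
    dx=mx+(q(m[my,mx-1],m[my,mx],m[my,mx+1]) if 0<mx<2*r else 0); dy=my+(q(m[my-1,mx],m[my,mx],m[my+1,mx]) if 0<my<2*r else 0)
    return round(dx-r,2),round(dy-r,2),round(float(v),3)
cs={n:camera(n) for n in("scene","side")}
now={n:np.array(c["image"])[:,:,::-1].copy() for n,c in cs.items()}
a=cv2.imread("pics/scene0.png")
print("scene vents now",sub(a,now["scene"],(325,242,395,262)),"door edge right",sub(a,now["scene"],(378,215,402,240)),"door left corner",sub(a,now["scene"],(305,235,335,270)),"box ref",sub(a,now["scene"],(375,175,400,205)))
s6=cv2.resize(cv2.imread("pics/s6.png"),(80,60),interpolation=cv2.INTER_AREA); s8=cv2.resize(cv2.imread("pics/s8.png"),(100,100),interpolation=cv2.INTER_AREA)
A6=np.zeros_like(a);A6[190:250,320:400]=s6;A8=np.zeros_like(a);A8[170:270,310:410]=s8
# box keeper front/vents
for nm,im in(("s8",A8),("now",now["scene"])): print(nm,"vents",sub(a,im,(330,244,390,258)),"edge",sub(a,im,(368,228,395,245),6))
print("s6 edge",sub(a,A6,(368,226,390,242),6),"s8",sub(a,A8,(368,226,390,242),6),"now",sub(a,now["scene"],(368,226,390,242),6))
b=cv2.imread("pics/side0.png"); print("side door corner",sub(b,now["side"],(335,200,360,235)),"ref",sub(b,now["side"],(262,200,300,240)))
# predicted px per 10 mm keeper motion
for n,c in cs.items(): print(n,(proj(c,np.array([.685,.096,.15]))-proj(c,np.array([.695,.096,.15]))).round(2))
E
```

```text
scene vents now (np.float32(-1.06), np.float32(-2.14), 0.838) door edge right (np.float32(-0.74), np.float32(-2.86), 0.977) door left corner (np.float32(-1.03), np.float32(-2.83), 0.964) box ref (np.float32(-0.02), np.float32(0.01), 0.999)
s8 vents (np.float32(0.65), np.float32(-2.2), 0.906) edge (np.float32(-1.6), np.float32(-2.14), 0.993)
now vents (np.float32(2.58), np.float32(-3.32), 0.848) edge (np.float32(-1.23), np.float32(-3.1), 0.993)
s6 edge (np.float32(1.83), np.float32(-0.99), 0.996) s8 (np.float32(2.47), np.float32(-2.88), 0.992) now (np.float32(-1.11), np.float32(-3.01), 0.992)
side door corner (np.float32(-0.31), np.float32(-1.36), 0.955) ref (np.float32(0.05), np.float32(0.07), 0.994)
scene [-1.11 -3.65]
side [-3.42  0.02]
```

The door has been drawn about 8 mm, so the claw is holding. Now I'll press the lever gently onto its stop.

Call:
drive_tool([
  [[0,0,-1.5],[0,0,0],0],
  [[0,0,-1.5],[0,0,0],0],
  [[0,0,-1],[0,0,0],0],
  [[0,0,0],[0,0,0],0],
  [[0,0,0],[0,0,0],0],
])

```text
clock: 18.13
eef_pos: [0.5446, 0.0855, 0.1612]
tool_rot: [-0.036, 0.999, 0.006, -0.005]
ft_force: [0.3, 0.3, 0.3]
grip_width: -0.0
grasp_force: 0.0
```

Call:
drive_tool([
  [[0,0,-1],[0,0,0],0],
  [[0,0,-1],[0,0,0],0],
  [[0,0,0],[0,0,0],0],
  [[0,0,0],[0,0,0],0],
])

```text
clock: 18.47
eef_pos: [0.5448, 0.0855, 0.1606]
tool_rot: [-0.036, 0.999, 0.006, -0.004]
ft_force: [-2.7, -0.4, 6.2]
grip_width: -0.0001
grasp_force: 3.0
```

Call:
drive_tool([
  [[0,0,-0.8],[0,0,0],0],
  [[0,0,0],[0,0,0],0],
  [[0,0,0],[0,0,0],0],
  [[0,0,0],[0,0,0],0],
])

```text
clock: 18.8
eef_pos: [0.5448, 0.0855, 0.1605]
tool_rot: [-0.036, 0.999, 0.006, -0.004]
ft_force: [-2.7, -0.7, 11.2]
grip_width: 0.0002
grasp_force: 4.8
```

Call:
drive_tool([
  [[0,0,6],[0,0,0],0],
  [[0,0,20],[0,0,0],0],
  [[5,0,35],[0,0,0],0],
  [[5,0,35],[0,0,0],0],
  [[0,0,20],[0,0,0],0],
  [[0,0,0],[0,0,0],0],
  [[0,0,0],[0,0,0],0],
])

```text
clock: 19.38
eef_pos: [0.5556, 0.0856, 0.276]
tool_rot: [-0.036, 0.999, 0.006, -0.003]
ft_force: [0.6, 0.5, -0.7]
grip_width: -0.0
grasp_force: 0.0
```

```bash
python3 - <<'E'
from fit import *
from kin import pose,O,ex,ez
c=camera("wrist"); o=get_obs(); print(o["clock"],o["eef_pos"],o["ft_force"])
for q in("lever_grip","bail"):
    r=cen(q,c); print(q,r and r[:4])
pr=lambda x,z:proj(c,O+(x*ex+z*ez)/1e3).round(1)
for th in(0,.1,.2): 
    l=np.array([-np.cos(th),np.sin(th)]);n=np.array([np.sin(th),np.cos(th)]); print("th",th,"tip",pr(*(82*l+4*n)),"back",pr(*(18.2*l+3.5*n)))
save(c,"w10.png")
E
```

```text
19.4333 [0.55467993 0.08548811 0.27431532] [ 0.09577133  0.21517952 -0.64406311]
lever_grip (0.92, [259.8, 145.2, 287.0, 231.4], (np.float64(273.987012987013), np.float64(189.22847522847522)), 2079)
bail (0.7, [258.9, 229.1, 291.7, 274.0], (np.float64(275.7887323943662), np.float64(246.29577464788733)), 284)
th 0 tip [273.8 146.3] back [273.9 232.4]
th 0.1 tip [273.9 149.3] back [273.9 233.8]
th 0.2 tip [274.  153.6] back [273.9 235.5]
```

View pics/w10.png

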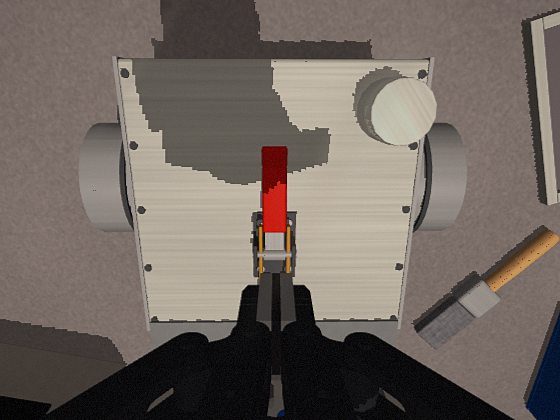

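The lever lies flat at pixels (274, 146) to (274, 232), which matches θ = 0, and the tin is untouched. The gripper is clear of everything, so I'll hand in.

```bash
python3 -c "
from workcell import job_done
print(job_done())"
```

```text
the job is handed in; nothing more can be done
None
```

The door is latched: the claw is in the keeper slot, the red lever is down on its stop, the door is drawn in about 8 mm, and the arm is clear of everything. The job was handed in at about 19.4 s; no verdict was shown.

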